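# Hold a test bar in the light gate of a slotted guard

### The job

Someone left the smallest steel cup standing on the light gate's white guard, over its slot. First clear it away by nesting the three steel cups in size order on the bench (middle one in the large one, small one in the middle one, all standing upright and let go). Then take the longest flat steel bar from the black rack, pass it upright down through the slot in the top of the guard until its lower end hangs level with the middle of the sight windows, and finish holding it still there in the gripper, not leaning hard on the guard; leave everything else on the bench where it is.

Things in the scene. Friction and masses are not known exactly. Their poses are not given: they have to be found in the camera images.
- guard: Light-gate guard: fixed white hollow housing, 100 (x) x 120 (y) x 130 mm high, yaw up to 0.5 rad, left or right on the bench. A flat grey cover 12 mm thick has the slot through its middle; a window 60 mm wide, from 45 to 85 mm above the bench, in each of the two faces across its x axis. A bar let go falls right in. Corner screw heads stand 3 mm proud. Origin: centre of its underside, z up.
- slot (a point): Centre of the slot's mouth, level with the cover's top (130 mm above the bench); axes as guard. The slot is 12 mm in x and 39 mm in y: 2 mm wider than the bar's thickness and 3 mm wider than its width.
- window (a point): Point on the slot's axis at the height of the middle of the windows, 65 mm above the bench (65 mm below the slot's mouth); axes as guard. The lower end of the long bar has to hang here.
- rack: Fixed black plastic rack, 50 mm in x, 160 mm in y, 35 mm high, with three pockets 25 mm deep in a row along its y axis, 50 mm apart (pocket floor 10 mm above the bench, 3 mm wider than the bars); one flat bar stands upright in each. Turned up to 0.5 rad. Origin: centre of its underside, z up.
- bar_long: The bar to use: plain steel flat bar, 10 mm thick (x), 36 mm wide (y), 120 mm long (z), about 0.34 kg, upright in any of the three pockets, top 130 mm above the bench. Lowest 4 mm reduced to 7 x 33 mm. Origin: centre of its lower end; z up along the bar. Grip it across its thickness in the top 35 mm: with the lower end level with the window middle, 55 mm of bar stand above the cover.
- bar_mid: Leave alone: the same flat bar, 80 mm long, in another pocket. Origin: centre of its lower end.
- bar_short: Leave alone: the same flat bar, 60 mm long, in another pocket. Origin: centre of its lower end.
- cup_large: Large open round steel cup, 84 mm outer diameter, 45 mm high, wall 3 mm, floor 5 mm thick, 0.13 kg, on the bench. Origin: centre of its underside, z up.
- cup_middle: Middle open round steel cup, 62 mm outer diameter (56 at the foot), 62 mm high, wall 3 mm, floor 5 mm thick, 0.11 kg, on the bench beside the large one. Origin: centre of its underside, z up. Nested in the large cup it stands 5 mm above the large cup's underside and its rim stands 22 mm above the large cup's rim.
- cup_small: Small open round steel cup, 44 mm outer diameter (38 at the foot), 80 mm high, wall 3 mm, floor 5 mm thick, 0.09 kg, standing on the guard's cover over the slot. Origin: centre of its underside, z up. Nested in the middle cup it stands 5 mm above that cup's underside and its rim stands 23 mm above that cup's rim.
- test_block: Bystander: dark steel block 45 x 45 x 40 mm with a hole in its top. Origin: centre of its underside.
- mount_a: Bystander: black round specimen mount, 30 mm diameter, 20 mm high, beyond the cups. Origin: centre of its underside.
- mount_b: Bystander: black round specimen mount like the other, farther from the robot. Origin: centre of its underside.
- bottle: Bystander: white closed bottle, 48 mm diameter, 100 mm high. Origin: centre of its underside.
- brush: Bystander: small brush lying on the bench, 170 mm long. Origin: its underside, near its middle.

How it is judged:
By the outcome, as a careful person would: the job done as asked, in the order asked, and still so for the second after the job is handed in, while the arm keeps its last pose, push and grip.
It also fails if it takes over 72 s, if anything falls off the work surface, if the arm or the gripper's body presses on something with over 40 N, if the wrist force passes 120 N, or if a joint passes its speed limit or range.

### The arm

A 6-joint arm with a two-finger parallel gripper is mounted at the origin on the work surface. World frame = base frame: x ahead of the robot, y to its left, z up, the work surface at z = 0. Lengths are in m, angles in rad, forces in N, time in s.
With the tool pointing down it reaches from about 0.35 to 0.85 m from the base axis. Payload 8.1 kg.
Tool frame: the origin (TCP) lies at the very end of the fingers, on their centre line; the grasp point (between the pads) lies 19 mm behind it; z points along the fingers, y is the line along which they close (so a half turn about z gives the same grasp; the last joint's range is limited). The gripper opens to 93 mm and grips with 3 to 60 N. Pads are 15 mm wide; open, the fingers measure 128 mm over their backs; the gripper's body (75 mm by 188 mm) begins 65 mm behind the grasp point.
Start: joints at [1.186, 0.13, 1.488, -0, 1.523, -0.085], TCP at [0.177, 0.573, 0.219] pointing down, gripper open.
Joint ranges: [-2.96, 2.96], [-0.89, 2.26], [0.02, 2.5], [-1.34, 4.48], [0, 2.73], [-2.66, 2.66]. Speed limits (rad/s): [2.39, 2.39, 2.79, 3.14, 3.14, 3.14].

### API

Orientations are given as a unit quaternion [w, x, y, z].
In Python, from station import robot, grip, eyes gives the robot as it stands. The module is installed in compiled form; this text tells all that it offers. Calls block until the motion is done:
- robot.move_to(position, orientation): joint-space move of the TCP to a pose.
- robot.servo_line(position, ori=None, velocity=0.15): straight line of the TCP; ori=None keeps the orientation; velocity is the mean speed in m/s.
- robot.goto_joints(angles): joint-space move.
- grip(opening): opening from 0.0 (shut) to 1.0 (fully open); the grip force is fixed at half the most; returns when the fingers have stopped.
- robot.dwell(seconds).
- robot.ik(position, orientation): joint angles nearest the present ones, or None.
- eyes.grab_frame(name): name is "side" or "top" or "wrist"; returns (picture, depth): 480x640x3 uint8, blue, green, red; 480x640 float32, m along the optical axis (not along the pixel's ray), 0 where there is no reading.
- eyes.camera_params(name): a dict with "vertical_fov" (degrees; the focal length in pixels is half the picture's height over the tangent of half this angle, whatever the lens; pixels are square), "cx", "cy" (the principal point, pixels), "rvec" (rotation vector, rad) and "tvec" (3), from world to camera coordinates, as OpenCV has them. Camera axes: x right, y down, z forward; pixel columns grow to the right and rows downward; lengths in m; the calibration is good to about 2 mm. The wrist camera is an equidistant fisheye: a pixel r from the principal point sees the ray r / f radians off the axis. A picture is of the moment at which its call begins: read the wrist's pose just before it. camera_params takes no time and is no camera call; for the wrist camera it gives the pose at the moment of the call.
A pose or a line that the arm cannot do raises robot.PlanningError and nothing moves.
- robot.job_done(): hands the job in; it is judged then, once.
Readings, each from a call of its own:
- robot.read_time(): time.
- robot.read_joints(): joint angles.
- robot.read_qvel(): joint speeds.
- robot.read_joint_efforts(): joint torques, N m.
- robot.read_tool_pos(): TCP position.
- robot.read_eef_rot(): TCP orientation.
- robot.read_force(): force on the tool from outside, world axes, zero at the start.
- robot.read_ft_torque(): the same for the moment, N m.
- robot.read_finger_gap(): opening from 0.0 (shut) to 1.0 (fully open).
- robot.read_finger_force(): force on a finger pad.
Only numpy, scipy, OpenCV 4.12 (cv2) and the standard library are available. Lean on these libraries where they do the work, as an engineer would, in place of code of your own. Each camera call takes 0.05 s, during which the arm holds its last target. There are 200 camera calls.

## Working session

There is one attempt and no reset: what is moved stays moved. The work goes in short steps, each a Python script; the robot and the scene stay as the last script left them, time stands still between calls to the robot, and variables do not carry over. Pictures are saved under pics/ and viewed, at most 10 in all, crops included, and the job is handed in when it is done.

```bash
mkdir -p pics
cat > h.py <<'E'
import numpy as np, cv2
from station import robot, grip, eyes
def cam(n):
    p=eyes.camera_params(n); R=cv2.Rodrigues(np.array(p['rvec'],float))[0]; t=np.array(p['tvec'],float).ravel()
    return 240/np.tan(np.radians(p['vertical_fov'])/2),p['cx'],p['cy'],R,t
def cloud(n,depth,c=None):
    "world xyz per pixel (pinhole cams)"
    f,cx,cy,R,t=c or cam(n); v,u=np.mgrid[:480,:640]
    P=np.stack([(u-cx)/f*depth,(v-cy)/f*depth,depth],-1)
    return (P-t)@R
def plane(n,uv,z,c=None):
    f,cx,cy,R,t=c or cam(n); uv=np.atleast_2d(uv).astype(float)
    d=np.c_[(uv[:,0]-cx)/f,(uv[:,1]-cy)/f,np.ones(len(uv))]
    if n=='wrist':
        x=(uv[:,0]-cx)/f; y=(uv[:,1]-cy)/f; r=np.hypot(x,y)+1e-9
        d=np.c_[np.sin(r)*x/r,np.sin(r)*y/r,np.cos(r)]
    d=d@R; o=-R.T@t
    return o+d*((z-o[2])/d[:,2])[:,None]
E
python3 - <<'E'
from h import *
for n in('side','top'):
    p,d=eyes.grab_frame(n); cv2.imwrite(f'pics/{n}0.png',p); np.save(n+'0.npy',d)
    f,cx,cy,R,t=cam(n); print(n,f,cx,cy,-R.T@t,R[2], (d==0).mean())
print(robot.read_time(),robot.read_eef_rot(),robot.read_tool_pos(), robot.read_force())
E
```

```text
side 470.85649402698726 320.1370876343685 245.03006683980766 [0.29105651 0.67703187 0.79708177] [ 0.26520354 -0.66708835 -0.69617542] 0.004091796875
top 474.7226643612393 322.35016323151535 237.02086057605936 [0.38601227 0.00394259 1.12476505] [ 0.16615707  0.00562077 -0.98608328] 0.003922526041666667
0.1 [-1.91064881e-04  1.49339620e-01  9.88785625e-01 -7.93265578e-04] [0.17699461 0.57277502 0.21768635] [-0.09759785  0.81237808 -0.0600107 ]
```

View pics/top0.png

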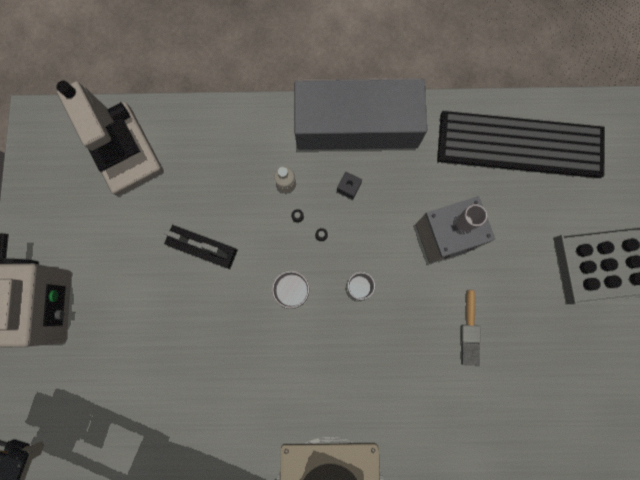

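View pics/side0.png

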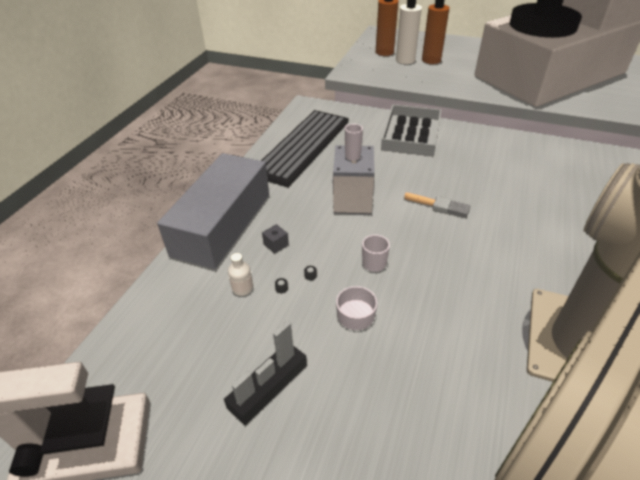

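The top view shows the large cup at (291,289), the middle cup at (360,286), the guard at (460,230) with the small cup's rim at (475,215), and the rack at (201,246). In the side view the longest bar stands at the rack's end nearest the robot, at (285,345). I'll measure these next.

```bash
cat > m.py <<'E'
from h import *
d=np.load('top0.npy'); im=cv2.imread('pics/top0.png'); W=cloud('top',d); ds=np.load('side0.npy'); S=cloud('side',ds)
def sel(W,u0,u1,v0,v1,z0,z1):
    P=W[v0:v1,u0:u1].reshape(-1,3); return P[(P[:,2]>z0)&(P[:,2]<z1)]
print('bench z',np.median(W[330:400,200:280,2]),np.median(S[380:450,420:470,2]))
def rect(P,n):
    r=cv2.minAreaRect((P[:,:2]*1000).astype(np.float32)); print(n,len(P),np.round(r,1).tolist() if 0 else r,'zmed',np.median(P[:,2]))
def circ(P,n):
    c,r=cv2.minEnclosingCircle((P[:,:2]*1000).astype(np.float32)); print(n,len(P),np.round(c,1),r,'zmax',np.percentile(P[:,2],95),np.round(P[:,:2].mean(0)*1e3,1))
circ(sel(W,260,325,258,320,.038,.055),'large'); circ(sel(W,335,385,262,310,.055,.07),'mid')
circ(sel(W,440,500,190,240,.19,.23),'small')
rect(sel(W,410,500,190,270,.12,.142),'guard'); rect(sel(W,155,245,215,275,.028,.042),'rack')
circ(sel(W,155,245,215,275,.115,.145),'bar130'); circ(sel(W,155,245,215,275,.08,.1),'bar90'); circ(sel(W,155,245,215,275,.06,.078),'bar70')
circ(sel(W,335,365,170,200,.03,.05),'block');circ(sel(W,270,300,160,195,.05,.12),'bottle')
for n,b in(('ma',(288,305,206,224)),('mb',(312,330,226,244))): circ(sel(W,*b,.014,.03),n)
rect(sel(W,455,490,285,370,.004,.05),'brush')
# side cloud
circ(sel(S,325,385,280,335,.038,.055),'S large'); circ(sel(S,355,395,230,275,.055,.07),'S mid'); circ(sel(S,335,370,115,165,.19,.23),'S small')
rect(sel(S,325,385,140,180,.12,.142),'S guard'); rect(sel(S,220,315,330,425,.028,.042),'S rack')
circ(sel(S,220,315,310,425,.115,.145),'S bar130')
a=cv2.resize(im[170:280,400:510],None,fx=5,fy=5,interpolation=2); b=cv2.resize(cv2.imread('pics/side0.png')[310:430,215:325],(600,600)[:2]) ; b=cv2.resize(b,(500,550))
b2=cv2.resize(im[210:280,160:245],(550,453)); cv2.imwrite('pics/crop.png',np.hstack([a[:,:],b])[:, :1100][::1,::1] if 0 else cv2.resize(np.hstack([a,b]),(800,419)))
E
python3 m.py
```

```text
bench z 0.00013458704471875713 0.0003899195181032022
large 166 [448.6  84. ] 42.0702018737793 zmax 0.047702936099583954 [448.2  85.5]
mid 116 [454.  -74.9] 30.72353744506836 zmax 0.06508835869966856 [454.  -75.8]
small 239 [ 579.7 -292.2] 22.39495849609375 zmax 0.21158202347912727 [ 579.8 -292.1]
guard 2105 ((574.1110229492188, -284.55841064453125), (100.62511444091797, 121.5618667602539), 16.832731246948242) zmed 0.13020864283011727
rack 1126 ((552.2316284179688, 296.63555908203125), (161.3040008544922, 50.16862106323242), 68.92133331298828) zmed 0.03522515498673943
bar130 92 [533.4 249.7] 18.435224533081055 zmax 0.13288689952762456 [533.3 248.6]
bar90 97 [552.2 296.4] 68.19612884521484 zmax 0.09378339729595271 [561.9 323.4]
bar70 97 [549.2 296.7] 67.43254089355469 zmax 0.07518831877260419 [550.9 295.5]
block 352 [695.1 -55.4] 30.522066116333008 zmax 0.04380222262005887 [695.3 -54.7]
bottle 340 [707.3  97.4] 23.843204498291016 zmax 0.10191682472311525 [702.   95.8]
ma 120 [625.3  69.6] 14.769244194030762 zmax 0.023747327878115714 [624.9  69.5]
mb 124 [578.8  12.9] 14.956911087036133 zmax 0.023815734024042905 [578.4  12.6]
brush 1120 ((360.5108337402344, -333.26214599609375), (76.85919189453125, 181.93032836914062), 89.32664489746094) zmed 0.01771244555449451
S large 287 [448.4  86.6] 43.3841552734375 zmax 0.04660153689816035 [447.8  89.1]
S mid 174 [454.9 -72.2] 32.37492370605469 zmax 0.06291544079564856 [455.  -71.7]
S small 249 [ 581.1 -291.6] 25.325382232666016 zmax 0.20954577299339494 [ 580.  -288.7]
S guard 1032 ((574.1074829101562, -281.1234130859375), (99.84945678710938, 128.10169982910156), 16.951457977294922) zmed 0.12910252539766293
S rack 1544 ((552.878662109375, 299.0115051269531), (161.24310302734375, 52.677486419677734), 68.5060043334961) zmed 0.03501110334546362
S bar130 193 [534.5 253.3] 18.48983383178711 zmax 0.13122180833592978 [534.1 255.1]
```

View pics/crop.png

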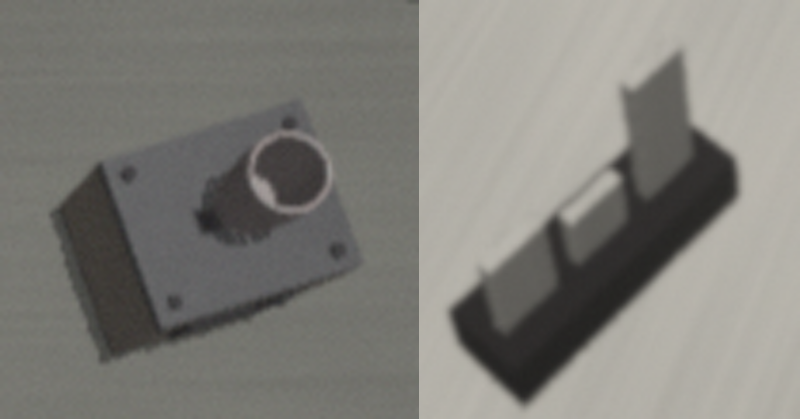

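The crop shows the cup over the slot on the cover at a yaw of about 16.9°, and the bars in order short, middle, long, with the long one at the near end. The sizes and heights match the task within 2–3 mm. I'll nest the middle cup first.

```bash
cat >> h.py <<'E'
def q(a): return [0,np.cos(a/2),np.sin(a/2),0]
def best(p,angs):
    "yaw whose ik has the smallest last joint"
    c=[(abs(j[5]),a) for a in angs for j in [robot.ik(list(p),q(a))] if j is not None]
    return min(c)[1]
def st(m=''): print(m,'t',round(robot.read_time(),2),'tcp',np.round(robot.read_tool_pos(),4),'F',np.round(robot.read_force(),1),'gap',round(robot.read_finger_gap(),3),'ff',round(float(np.max(robot.read_finger_force())),1),flush=True)
MID=[.4545,-.0735]; LRG=[.4485,.086]; SML=[.5803,-.291]
E
python3 - <<'E'
from h import *
a=best(MID+[.1],np.linspace(-3.1,3.1,24)); print(a)
robot.move_to(MID+[.15],q(a)); st()
robot.servo_line(MID+[.043],velocity=.12); st('down')
p,d=eyes.grab_frame('wrist'); cv2.imwrite('pics/w1.png',p)
grip(.2); st('grip')
robot.servo_line(MID+[.14],velocity=.15); st('lift')
E
```

```text
1.2130434782608694
 t 2.61 tcp [ 0.4548 -0.0729  0.1501] F [0.  0.1 0.1] gap 1.0 ff 0.0
down t 3.65 tcp [ 0.4552 -0.0736  0.0438] F [ 0.  -0.8  0.9] gap 0.998 ff 0.0
grip t 4.31 tcp [ 0.4547 -0.0736  0.0432] F [ 0.1 -0.2  1.2] gap 0.665 ff 30.0
lift t 5.11 tcp [ 0.4538 -0.0733  0.1389] F [-0.1 -1.  -1.9] gap 0.669 ff 30.0
```

Run:
```python
from h import *
P=LRG+[.14]; a=best(P,np.linspace(-3.1,3.1,24))
robot.move_to(P,q(a)); st()
robot.servo_line(LRG+[.06],velocity=.12)
robot.servo_line(LRG+[.0495],velocity=.04); st('in')
grip(.9); st('rel')
robot.servo_line(LRG+[.15],velocity=.2); 
A=SML+[.28]; a=best(A,np.linspace(-3.1,3.1,24)); print(a)
robot.move_to(A,q(a)); st()
p,d=eyes.grab_frame('top'); cv2.imwrite('pics/top1.png',p); np.save('top1.npy',d)
W=cloud('top',d)[250:325,255:330].reshape(-1,3)
for z0,z1 in((.038,.05),(.06,.075)):
    Q=W[(W[:,2]>z0)&(W[:,2]<z1)]; print(len(Q),cv2.minEnclosingCircle((Q[:,:2]*1e3).astype(np.float32)))
```

```text
t 5.79 tcp [0.4478 0.0861 0.1389] F [ 0.1 -0.5 -0.7] gap 0.665 ff 30.0
in t 7.02 tcp [0.4482 0.086  0.0493] F [ 0.1  0.6 -0.5] gap 0.671 ff 30.0
rel t 7.61 tcp [0.4485 0.086  0.0495] F [-0.5 -0.3 -0. ] gap 0.901 ff 0.0
0.9434782608695653
 t 9.81 tcp [ 0.5804 -0.2897  0.2795] F [-0.  -0.  -0.6] gap 0.902 ff 0.0
196 ((448.5835266113281, 84.1034927368164), 41.97064208984375)
128 ((446.8192138671875, 84.94387817382812), 30.781879425048828)
```

Run:
```python
from h import *
robot.servo_line(SML+[.192],velocity=.12); st('down')
grip(.2); st('grip')
robot.servo_line(SML+[.28],velocity=.15); st('lift')
M=[.448,.0862]; P=M+[.2]; a=best(P,np.linspace(-3.1,3.1,24))
robot.move_to(P,q(a)); st()
robot.servo_line(M+[.085],velocity=.15)
robot.servo_line(M+[.0735],velocity=.04); st('in')
grip(.8); st('rel')
robot.servo_line(M+[.19],velocity=.2)
# view slot from above, two yaws half a turn apart
g=np.radians(16.9); S=[.574,-.283]
c=[(abs(j[5]),b) for b in(g+np.pi/2,g-np.pi/2,g,g+np.pi) for j in[robot.ik(S+[.27],q(b))] if j is not None]; print(c)
```

```text
down t 10.74 tcp [ 0.5808 -0.2912  0.1931] F [ 0.2 -0.7  0.6] gap 0.899 ff 0.0
grip t 11.47 tcp [ 0.5803 -0.291   0.192 ] F [0.2 0.3 1.2] gap 0.468 ff 29.9
lift t 12.2 tcp [ 0.58   -0.2908  0.2788] F [-0.3 -0.7 -2. ] gap 0.469 ff 29.9
 t 13.71 tcp [0.4488 0.0856 0.2005] F [ 0.1  0.8 -0.7] gap 0.469 ff 29.9
in t 15.06 tcp [0.4477 0.0862 0.0733] F [-0.1  0.  -1.2] gap 0.468 ff 29.9
rel t 15.77 tcp [0.448  0.0862 0.0735] F [ 0.3 -0.5 -0.6] gap 0.797 ff 0.0
[(np.float64(0.8331068238842829), np.float64(1.865756970381938)), (np.float64(2.3084858297055106), np.float64(-1.275835683207855)), (np.float64(0.7376895029106136), np.float64(0.29496064358704166)), (np.float64(2.4039031506791795), np.float64(3.4365532971768347))]
```

Run:
```python
from h import *
import pickle
p,d=eyes.grab_frame('top'); cv2.imwrite('pics/top2.png',p); np.save('top2.npy',d)
g=np.radians(16.9); S=[.574,-.283]
for k,b in enumerate((g+np.pi/2,g-np.pi/2)):
    robot.move_to(S+[.26],q(b)); robot.dwell(.3)
    c=cam('wrist'); tp=robot.read_tool_pos(); tr=robot.read_eef_rot()
    w,dw=eyes.grab_frame('wrist'); cv2.imwrite(f'pics/slot{k}.png',w); np.save(f'slot{k}.npy',dw); pickle.dump((c,tp,tr),open(f'slot{k}.pkl','wb'))
    print(-c[3].T@c[4],c[3][2],tp,c[0])
st()
cv2.imwrite('pics/v1.png',cv2.resize(np.hstack([cv2.imread('pics/slot0.png'),cv2.imread('pics/slot1.png')]),(800,300)))
cv2.imwrite('pics/v2.png',np.hstack([cv2.resize(p[190:270,410:510],(500,400),interpolation=2),cv2.resize(p[250:330,255:310],(275,400))]))
```

```text
[ 0.55495389 -0.2181473   0.42664227] [ 0.07089211 -0.2322476  -0.97006977] [ 0.57422948 -0.28218536  0.26020042] 371.64829954431775
[ 0.59376023 -0.34697695  0.42645122] [-0.07062742  0.23254739 -0.97001726] [ 0.57399374 -0.28299588  0.26000505] 371.64829954431775
 t 21.38 tcp [ 0.574 -0.283  0.26 ] F [-0.1  0.3  0. ] gap 0.802 ff 0.0
```

View pics/v1.png

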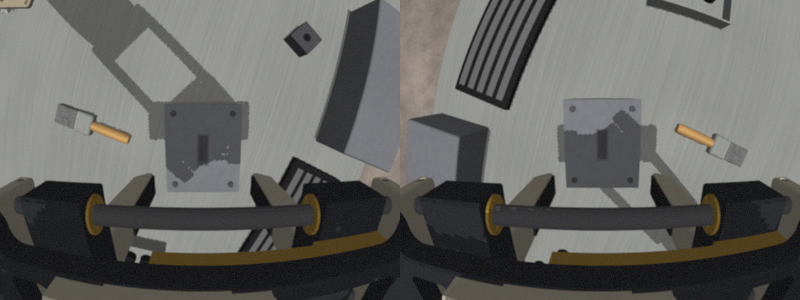

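View pics/v2.png

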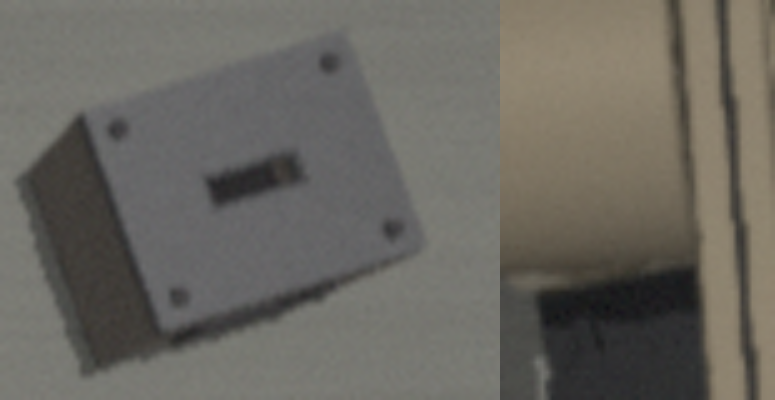

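The two half-turned wrist views show the slot at about (325,237) and (323,230) in full-frame pixels, and the slot is clear in both. Next I measure its centre.

Run:
```python
from h import *
import pickle
g0=np.radians(16.9)
for k in(0,1):
    c,tp,tr=pickle.load(open(f'slot{k}.pkl','rb')); f,cx,cy,R,t=c
    im=cv2.imread(f'pics/slot{k}.png'); G=cv2.GaussianBlur(cv2.cvtColor(im,6),(3,3),0); d=np.load(f'slot{k}.npy')
    x0,x1,y0,y1=300,350,205,270
    C=G[y0:y1,x0:x1]
    # cloud from fisheye depth
    v,u=np.mgrid[:480,:640]; x=(u-cx)/f;y=(v-cy)/f;r=np.hypot(x,y)+1e-9
    Pc=np.stack([np.tan(r)*x/r*d,np.tan(r)*y/r*d,d],-1); W=(Pc-t)@R
    roi=W[140:330,230:410]; msk=(abs(roi[...,2]-.13)<.006)
    P=roi[msk]; print('cover',len(P),np.median(P[:,2]),cv2.minAreaRect((P[:,:2]*1e3).astype(np.float32)),'tcp',tp)
    for name,m in(('grey',(C<(np.percentile(C,2)+np.percentile(C,70))/2)),('depth',W[y0:y1,x0:x1,2]<.124)):
        n,l,s,_=cv2.connectedComponentsWithStats(m.astype(np.uint8)); i=l[32,25] or 1+np.argmax(s[1:,4])
        vv,uu=np.nonzero(l==i); Q=plane('wrist',np.c_[uu+x0,vv+y0],.13,c)[:,:2]
        mean=Q.mean(0); e=np.linalg.eigh(np.cov(Q.T))[1][:,1]; 
        q_=Q@np.array([[np.cos(g0),-np.sin(g0)],[np.sin(g0),np.cos(g0)]])
        print(name,len(Q),'mean',mean*1e3,'longaxis yaw',np.degrees(np.arctan2(-e[0],e[1]))%180,'extent',np.ptp(q_,axis=0)*1e3,'mid',(q_.max(0)+q_.min(0))/2*1e3, cv2.minAreaRect((Q*1e3).astype(np.float32)))
```

```text
cover 16213 0.13037326276920805 ((575.516845703125, -285.46319580078125), (100.79110717773438, 119.86506652832031), 16.851131439208984) tcp [ 0.57422948 -0.28218536  0.26020042]
grey 703 mean [ 575.13990828 -284.33834911] longaxis yaw 15.55135496553671 extent [12.43078302 38.82029944] mid [ 467.93426761 -440.19856077] ((575.7416381835938, -285.1456604003906), (12.397991180419922, 38.857303619384766), 16.68277359008789)
depth 635 mean [ 575.29613606 -283.54958376] longaxis yaw 15.110793082936667 extent [11.55838919 37.94807154] mid [ 468.33050292 -439.75985498] ((575.9734497070312, -284.6065979003906), (11.509472846984863, 37.96830368041992), 16.718616485595703)
cover 16625 0.13040679430840904 ((575.744140625, -285.5196228027344), (100.72675323486328, 120.74217987060547), 16.799571990966797) tcp [ 0.57399374 -0.28299588  0.26000505]
grey 726 mean [ 575.78299273 -285.99292133] longaxis yaw 15.471886870346422 extent [12.40123079 39.27654898] mid [ 467.81211512 -440.73423238] ((575.6514892578125, -285.7412414550781), (12.38766098022461, 39.318214416503906), 16.602075576782227)
depth 625 mean [ 575.90572562 -286.32117447] longaxis yaw 16.781794127025545 extent [10.75716701 36.74789685] mid [ 467.80640752 -441.18658044] ((575.8523559570312, -286.1425476074219), (10.757163047790527, 36.74479293823242), 16.883207321166992)
```

```bash
cat >> h.py <<'E'
SLOT=np.array([.5757,-.28545]); G=np.radians(16.8)
def wcloud(d,c):
    f,cx,cy,R,t=c; v,u=np.mgrid[:480,:640]; x=(u-cx)/f;y=(v-cy)/f;r=np.hypot(x,y)+1e-9
    return (np.stack([np.tan(r)*x/r*d,np.tan(r)*y/r*d,d],-1)-t)@R
E
python3 - <<'E'
from h import *
r=np.radians(-21.3); B=[.534,.2515]; a=best(B+[.2],(r+np.pi/2,r-np.pi/2)); print(a)
grip(1.0)
robot.servo_line([.574,-.283,.3],velocity=.25) 
robot.move_to(B+[.25],q(a)); robot.dwell(.3); st()
c=cam('wrist'); w,d=eyes.grab_frame('wrist'); cv2.imwrite('pics/rackw.png',w); np.save('rackw.npy',d)
t,td=eyes.grab_frame('top'); cv2.imwrite('pics/top3.png',t); Wt=cloud('top',td)[250:325,255:330].reshape(-1,3)
for z0,z1 in((.038,.05),(.06,.075),(.083,.1)):
    Q=Wt[(Wt[:,2]>z0)&(Wt[:,2]<z1)]; print(z0,len(Q),np.percentile(Q[:,2],90) if len(Q) else '',cv2.minEnclosingCircle((Q[:,:2]*1e3).astype(np.float32)) if len(Q) else '')
W=wcloud(d,c); X=W.reshape(-1,3); n=np.hypot(X[:,0]-.534,X[:,1]-.2515)
for z0,z1,rad in((.123,.138,.04),(.03,.04,.2)):
    Q=X[(n<rad)&(X[:,2]>z0)&(X[:,2]<z1)]; print(len(Q),np.median(Q[:,2]),cv2.minAreaRect((Q[:,:2]*1e3).astype(np.float32)))
E
```

```text
1.1990411961201044
 t 24.48 tcp [0.5343 0.2511 0.2501] F [-0.9 -0.3 -0.5] gap 1.002 ff 0.0
0.038 214 0.048078720086854466 ((448.4990539550781, 84.21456909179688), 41.91227340698242)
0.06 147 0.07048285356842239 ((446.8898010253906, 85.01370239257812), 30.826406478881836)
0.083 89 0.09243160606643194 ((448.58880615234375, 85.86123657226562), 21.976144790649414)
603 0.13025390167939035 ((536.4523315429688, 249.77523803710938), (36.86713409423828, 9.647379875183105), 68.5344009399414)
5889 0.03538431142699865 ((520.0131225585938, 220.90194702148438), (329.400634765625, 77.54026794433594), 63.06243133544922)
```

View pics/rackw.png

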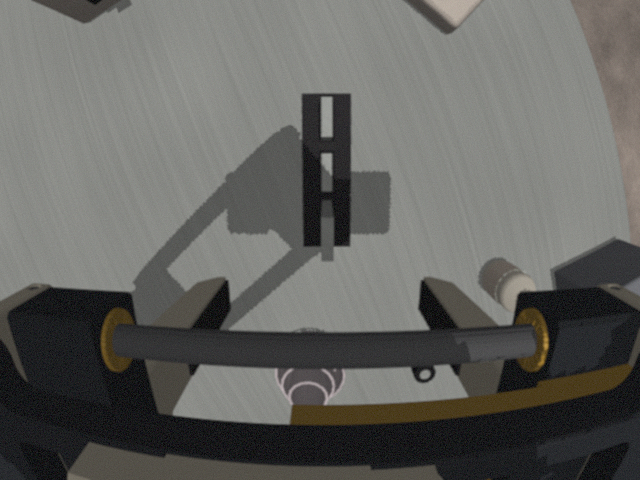

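The wrist view shows the long bar's top at about (327,235) between the fingers, and the three cups nested at (308,385). The rim heights of 45, 67 and 90 mm confirm the nesting. Now I grasp the bar.

Run:
```python
from h import *
r=np.radians(-21.4); a=r+np.pi/2; B=[.5365,.2498]
robot.move_to(B+[.2],q(a))
robot.servo_line(B+[.094],velocity=.12); st('down')
grip(0.0); st('grip')
robot.servo_line(B+[.26],velocity=.12); st('lift')
b=G+np.pi/2; S=list(SLOT)
robot.move_to(S+[.27],q(b)); robot.dwell(.3); st('over')
c=cam('wrist'); tp=robot.read_tool_pos(); w,d=eyes.grab_frame('wrist'); cv2.imwrite('pics/held.png',w); 
X=wcloud(d,c).reshape(-1,3); n=np.hypot(*(X[:,:2]-tp[:2]).T)
R=np.array([[np.cos(G),-np.sin(G)],[np.sin(G),np.cos(G)]])
for z0,z1 in((.297,.312),(.19,.215),(.21,.25)):
    Q=X[(n<.03)&(X[:,2]>z0)&(X[:,2]<z1)]
    if len(Q): L=(Q[:,:2]-tp[:2])@R*1e3; print(z0,len(Q),np.median(Q[:,2]),np.percentile(L,[1,50,99],axis=0).round(1).tolist())
b_=X[n<.03]; print('zrange',np.percentile(b_[:,2],[0,2,50,98,100]))
```

```text
down t 25.93 tcp [0.5373 0.2501 0.0952] F [-0.2 -0.5  0.3] gap 0.999 ff 0.0
grip t 27.18 tcp [0.5365 0.2498 0.094 ] F [-1.3  0.7  0.4] gap 0.105 ff 30.0
lift t 28.71 tcp [0.536  0.2496 0.2588] F [-0.7  0.7 -3.6] gap 0.102 ff 30.0
over t 30.95 tcp [ 0.5759 -0.285   0.27  ] F [ 0.8  0.2 -3.6] gap 0.108 ff 30.0
0.297 1846 0.3062379111820539 [[-9.9, -0.6], [0.2, 9.2], [10.7, 18.0]]
0.19 113 0.20584351682954158 [[-4.4, 16.9], [0.2, 17.6], [5.4, 18.1]]
0.21 279 0.2331622022523886 [[-4.5, 17.0], [0.2, 17.6], [5.2, 18.1]]
zrange [0.00245386 0.12939633 0.37925904 0.39573629 0.39734385]
```

View pics/held.png

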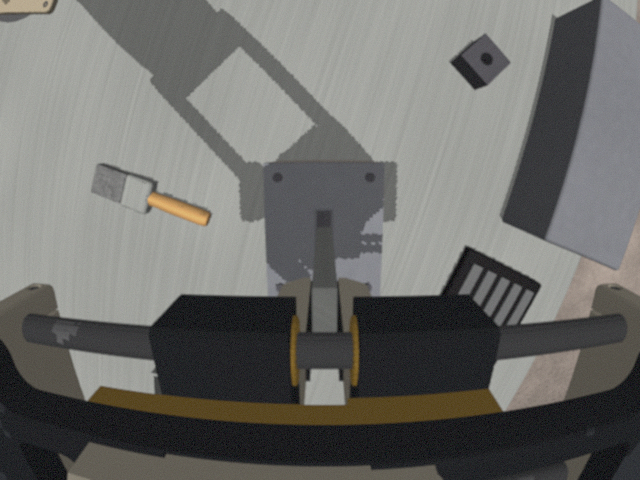

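The bar is held upright, offset from the tool by only about (+0.3, −0.4) mm in guard axes, and the slot is visible below at (323,217). I'll lower it in small steps while watching the force.

```bash
cat >> h.py <<'E'
Rg=np.array([[np.cos(G),-np.sin(G)],[np.sin(G),np.cos(G)]])
def tgt(ox,oy,z): return list(SLOT+Rg@(np.array([ox,oy])*1e-3))+[z]
def F(): return np.mean([robot.read_force() for _ in range(3)],0)
E
python3 - <<'E'
from h import *
o=[-.3,.4]
robot.servo_line(tgt(*o,.222),velocity=.12); robot.dwell(.3); f0=F(); print(f0.round(1)); st()
for z in(.216,.213,.211,.209,.207,.204,.2):
    robot.servo_line(tgt(*o,z),velocity=.03); f=F()-f0; print(z,(Rg.T@f[:2]).round(1),f[2].round(1),np.round(robot.read_ft_torque(),2),robot.read_time())
    if f[2]>12 or np.hypot(*f[:2])>12: break
st()
E
```

```text
[-0.6  0.4 -4.7]
 t 31.85 tcp [ 0.5757 -0.2854  0.2231] F [-0.6  0.4 -4.7] gap 0.107 ff 30.0
0.216 [ 0.5 -0.5] 0.6 [-0.12  0.1  -0.01] 32.2
0.213 [0.3 0.1] 0.8 [-0.06  0.06 -0.01] 32.45
0.211 [ 0.2 -0.2] 0.3 [-0.07  0.04  0.04] 32.7
0.209 [-0.  -0.9] -0.2 [-0.05  0.04  0.01] 32.95
0.207 [ 0.1 -0.8] 0.6 [-0.05  0.09 -0.04] 33.2
0.204 [0.7 0.2] 1.3 [-0.07  0.04  0.01] 33.45
0.2 [0.3 0.1] 1.3 [-0.09  0.04 -0.04] 33.7333
 t 33.73 tcp [ 0.5751 -0.285   0.1995] F [-0.3  0.6 -3.4] gap 0.105 ff 30.0
```

Its lower end is about 14 mm inside the slot with no contact force. I'll carry on down.

Run:
```python
from h import *
o=[-.3,.4]; f0=np.array([-.6,.4,-4])
for z in(.19,.18,.17,.16,.149):
    robot.servo_line(tgt(*o,z),velocity=.04); f=F()-f0; print(z,(Rg.T@f[:2]).round(1),f[2].round(1))
    if f[2]>12 or np.hypot(*f[:2])>12: break
robot.dwell(.6); st()
c=cam('wrist'); tp=robot.read_tool_pos(); w,d=eyes.grab_frame('wrist'); X=wcloud(d,c).reshape(-1,3)
n=np.hypot(*(X[:,:2]-tp[:2]).T); Q=X[(n<.02)&(abs(X[:,2]-.185)<.006)]; print('top z',len(Q),np.median(Q[:,2]))
s,_=eyes.grab_frame('side'); cv2.imwrite('pics/side9.png',s)
```

```text
0.19 [ 1.3 -0.5] -0.6
0.18 [ 0.7 -0.4] 0.1
0.17 [-0.  -1.1] 1.0
0.16 [ 1.  -0.3] 1.1
0.149 [ 0.2 -0.7] -0.4
 t 36.36 tcp [ 0.5753 -0.2852  0.1491] F [ 0.3  0.1 -3.3] gap 0.104 ff 30.0
top z 1709 0.18526631618954664
```

View pics/side9.png

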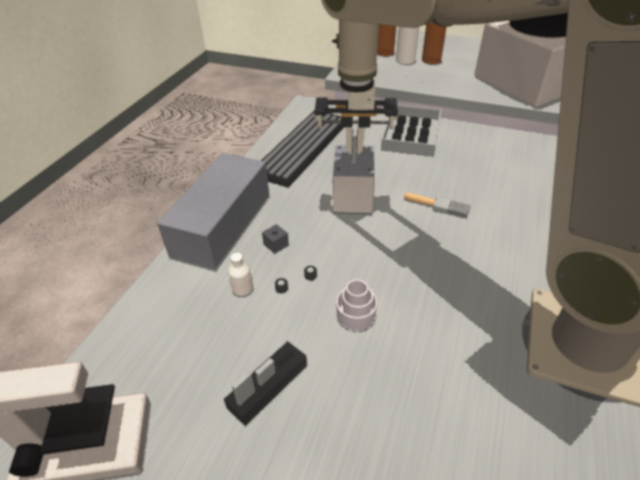

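The side view shows the cups nested at (357,303), the two shorter bars still in the rack, and the bar held in the guard at (355,150). The bar's top is at 185.3 mm, so its lower end is at about 65 mm.

```bash
python3 -c "
from h import *
print(robot.job_done())"
```

```text
the job is handed in; nothing more can be done
None
```

The job is handed in after about 36 s: the three cups are nested upright on the bench, and the long bar is held still in the slot with its lower end about 65 mm above the bench and almost no force on the guard.

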